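Clear the hob: stagger the storage trays, garlic on top

TASK

Clear the hob: stack the three slatted wooden trays lying on it on the empty one that stands on the worktop beside the pepper mill. Stagger them so that air gets in: move each tray lengthwise until a pair of its dowel feet straddles one end board of the tray below and it lies level, towards one end, then back, then out again, so that they alternate. The tray with the garlic goes on top, both bulbs still in it, since nothing fits above them; leave the bottom tray, pepper mill, teaspoon, oil bottle and mug where they are.

Things in the scene. Friction and masses are not known exactly. Their poses are not given: they have to be found in the camera images.
- tray_base_grip (a point): Bottom tray, empty, on the worktop: slatted beech, 220 mm long (own x) by 110 (own y) by 52 high, alike at both ends, walls 8 mm, floor top 13 mm above its feet. Across its middle stands a darker grip board, 10 mm thick along x, 94 mm long, top 50 mm above the feet: pinch it from above, fingers inside the tray. This point: in that board, tray centre, 38 mm above the feet.
- tray_base: Bottom tray, origin at the centre of its underside, level with its feet; x along its length, z up. The wall cabinet behind has its underside 0.42 m above the worktop; its door knob, 0.6 m ahead of the robot's base, is its nearest part. The pepper mill stands only about 18 mm from one of its ends, too close for a tray to jut out there; the other end is free.
- tray_a_grip (a point): First plain tray, empty, about 0.2 kg, made like the bottom tray and with its point in the same place; it starts on the black hob, whose glass is 5 mm above the worktop. The three trays lie there side by side in any order.
- tray_a: First plain tray, origin and axes as the bottom tray. Under each tray's floor run round dowel feet, 10 mm thick, across it in two pairs: the middle of a pair is 72 mm from the tray's centre, its dowels 11.5 mm either side of that; they stand 7 mm below the floor's underside.
- tray_b_grip (a point): Second plain tray, empty, the same make and point; it starts on the hob. The two plain trays may go in either order.
- tray_b: Second plain tray, origin and axes likewise. A tray rests right on another with its centre 34 mm towards one end (along x): a dowel pair then straddles the lower end board (2.5 mm play either way along, 3 mm across), the floor lies on the rim and the tray is 45 mm higher.
- tray_garlic_grip (a point): Tray with two loose garlic bulbs, one either side of its grip board (33 to 39 mm of room between board and bulb); the same make and point; it starts on the hob.
- tray_garlic: The tray with the garlic, origin and axes likewise.
- garlic1_center (a point): A garlic bulb, 56 mm across and high, standing about 17 mm proud of the tray's rim; this point is its centre.
- garlic2_center (a point): The other garlic bulb, the same.
- pepper_mill_mid (a point): a bystander, to be left where it stands; dark wooden pepper mill, 58 mm across, 170 mm high, upright beside one end of the bottom tray; the point is half-way up its axis.
- teaspoon_mid (a point): a bystander, to be left where it stands; a teaspoon lying flat, 139 mm long (its x), 30 mm wide, 10 mm high, beside the other end of the bottom tray; a tray may jut out above it. The point is its centre.
- olive_oil_mid (a point): a bystander, to be left where it stands; an oil bottle with a yellow cap, 61 mm across, 268 mm high, on the back of the hob; the point is half-way up its axis.
- mug_mid (a point): a bystander, to be left where it stands; a green and white mug, 78 mm across (116 mm with its handle), 101 mm high, on the worktop between the bottom tray and the hob, farther back; the point is half-way up its axis.

How it is judged:
By the outcome, as a careful person would: the job done as asked, in the order asked, and still so for the second after the job is handed in, with the robot touching nothing.
It also fails if it takes over 72 s, if anything falls off the work surface, if the arm or the gripper's body presses on something with over 40 N, if the wrist force passes 120 N, or if a joint passes its speed limit or range.

ROBOT

A 7-joint arm with a two-finger parallel gripper is mounted at the origin on a cart in front of the work surface, level with it; the furniture and walls round the work are solid. World frame = base frame: x ahead of the robot, y to its left, z up, the work surface at z = 0. Lengths are in m, angles in rad, forces in N, time in s.
With the tool pointing down it reaches from about 0.4 to 0.9 m from the base axis. Payload 5.5 kg.
Tool frame: the origin (TCP) lies on the centre line of the jaws, within the pads' length; the fingertips stand 25 mm ahead of it and the grasp point (between the pads) lies 6 mm ahead of it; z points along the fingers, y is the line along which they close (so a half turn about z gives the same grasp; the last joint's range is limited). The gripper opens to 85 mm and grips with 20 to 120 N. Pads are 22 mm wide; open, the fingers measure 114 mm over their backs; the gripper's body (76 mm by 85 mm) begins 54 mm behind the grasp point. The pads swing forward as they close: fully open they stand 13 mm farther back than shut.
Start: joints at [-1.01, 0.501, -0.427, 1.55, 0.221, 1.138, -0.21], TCP at [0.191, 0.621, 0.256] pointing down, gripper open.
Joint ranges: [-2.88, 2.88], [-0.31, 2.03], [-1.54, 1.56], [0.2, 2.42], [-1.41, 4.55], [0.19, 2.02], [-2.57, 2.57]. Speed limits (rad/s): [2.57, 2.57, 3.14, 3.14, 3.14, 3.14, 3.14].

INTERFACE

Orientations are given as a unit quaternion [w, x, y, z].
In Python, from rig import robot gives the robot as it stands.
- The arm moves only by the tool play_rows, never from a script. Its argument "motion" is a list of rows, each a list of 5 numbers: the closure, from -1 (fully open) to 1 (shut), then the shift along the tool's x, y, z in mm, then the turn about the tool's z in degrees. In form: [[fingers, dx, dy, dz, spin], ...]. A call has 1 to 8 rows; each row is the pose to reach, as a shift and turn from the pose commanded when the call began, along the tool's axes at that moment; what a row does not reach only later rows make up. A row lasts 1/8 s, in which the tool goes at most 62.5 mm and 10.7 degrees, less where a joint would pass 70% of its speed; a pose out of reach is approached as far as the arm can. A call with a gripper value outside its range is refused whole. The fingers move at their own pace and stop on an object; "grip_force" is the grip in N (left out, the last holds). Time passes only in rows, so rows that repeat a pose let the fingers close. It gives the time, the measured TCP pose, the force, the opening and the grip force at its end, in the units of the state.
- robot.get_state(): the state, without advancing time (a new reading comes with each control period).
- robot.camera(name): name is "scene" or "side" or "wrist"; returns a dict with "image" (420x560x3 uint8, blue, green, red), "fovy" (degrees; the focal length in pixels is half the picture's height over the tangent of half this angle, whatever the lens; pixels are square), "cx", "cy" (the principal point, pixels), "xyz" and "rotation" of the camera in the world. Camera axes: x right, y up, looking along -z (the intrinsics and any distortion apply to the point x, -y, -z); pixel columns grow to the right and rows downward; lengths in m; the calibration is good to about 2 mm. A picture is of the moment at which its call begins. There is no depth.
- robot.hand_in(): hands the job in; it is judged then, once.
The state is a dict: "time_s": time; "joints": joint angles; "joint_vel": joint speeds; "joint_efforts": joint torques, N m; "position": TCP position; "eef_rot": TCP orientation; "ft_force": force on the tool from outside, world axes, zero at the start; "ft_torque": the same for the moment, N m; "opening": finger opening in m; "finger_force": force on a finger pad.
Only numpy, scipy, OpenCV 4.12 (cv2) and the standard library are available. Lean on these libraries where they do the work, as an engineer would, in place of code of your own. Each camera call takes 0.05 s, during which the arm holds its last target. There are 200 camera calls.

## Working session

There is one attempt and no reset: what is moved stays moved. The work goes in short steps, Python scripts to look and compute and a tool call to move; the robot and the scene stay as the last step left them, time stands still between calls to the robot, and variables do not carry over. Pictures are saved under pics/ and viewed, at most 10 in all, crops included, and the job is handed in when it is done.

Besides the shell and the picture viewer there is one more tool, called after ">>>" as name([rows], argument=value, ...), one row to a line, values as JSON. play_rows: Moves the arm, as the interface text tells. Its arguments: {"type":"object","properties":{"motion":{"type":"array","items":{"type":"array","items":{"type":"number"}}},"grip_force":{"type":"number"}},"required":["motion"]}

```bash
ls; mkdir -p pics
cat > h.py <<'E'
import numpy as np, cv2, sys
sys.path.insert(0,'.')
from rig import robot
def cam(n,save=None):
    c=robot.camera(n); 
    if save: cv2.imwrite('pics/'+save,c['image'])
    return c
def ray(c,u,v):
    h=c['image'].shape[0]; f=h/2/np.tan(np.radians(c['fovy'])/2)
    d=np.array([(u-c['cx'])/f,-(v-c['cy'])/f,-1.]); return np.array(c['xyz']),np.array(c['rotation']).reshape(3,3)@d
def onz(c,u,v,z):
    o,d=ray(c,u,v); return o+d*(z-o[2])/d[2]
def proj(c,p):
    h=c['image'].shape[0]; f=h/2/np.tan(np.radians(c['fovy'])/2)
    q=np.array(c['rotation']).reshape(3,3).T@(np.array(p)-c['xyz']); return c['cx']+f*q[0]/-q[2], c['cy']-f*q[1]/-q[2]
E
python3 - <<'E'
from h import *
print(robot.get_state())
ims=[]
for n in ['scene','side','wrist']:
    c=cam(n,n+'0.png'); print(n,{k:v for k,v in c.items() if k!='image'})
E
```

```text
pics
{'time_s': 0.0, 'joints': array([-1.00982043,  0.50188424, -0.42678645,  1.55147436,  0.22084594,
        1.13828654, -0.21028883]), 'joint_vel': array([-0.00066031,  0.00041051, -0.00117272,  0.00048016,  0.00143392,
       -0.0001685 ,  0.00023623]), 'joint_efforts': array([ 6.99756420e-04, -5.69499457e+01, -5.81616864e+00, -2.80948609e+01,
        1.04263585e-02,  1.20340817e-02, -1.36092149e-05]), 'position': array([0.1905721 , 0.62075124, 0.25522593]), 'eef_rot': array([-1.63329444e-04,  1.48295874e-01,  9.88942541e-01, -9.78966938e-04]), 'ft_force': array([-0.42135231,  0.02816601, -0.05049887]), 'ft_torque': array([ 0.02909269,  0.05391734, -0.00031794]), 'finger_force': 0.0, 'opening': 0.08502366435630841}
scene {'fovy': 43.1040389836983, 'cx': 281.58528020538256, 'cy': 206.84593850345104, 'xyz': array([-0.65474433,  0.62319769,  1.10595484]), 'rotation': array([-0.46912785, -0.2397547 ,  0.37664834,  0.76195326])}
side {'fovy': 48.42524876000383, 'cx': 276.71718929700097, 'cy': 205.57488594941162, 'xyz': array([ 0.14441883, -0.86208398,  0.96993479]), 'rotation': array([ 0.89364346,  0.39565822, -0.09418957, -0.18969518])}
wrist {'fovy': 61.66598272238207, 'cx': 280.38381873755094, 'cy': 214.99052943514926, 'xyz': array([0.11278356, 0.6461268 , 0.37171335]), 'rotation': array([ 0.79339211, -0.13099137, -0.09553182,  0.58672301])}
```

Run:
```python
s=open('h.py').read()
s=s.replace("np.array(c['rotation']).reshape(3,3)","R(c['rotation'])")
s=s.replace("def cam(","from scipy.spatial.transform import Rotation\ndef R(q): return Rotation.from_quat([q[1],q[2],q[3],q[0]]).as_matrix()\ndef cam(",1)
open('h.py','w').write(s)
```

```text
(no output)
```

View pics/scene0.png

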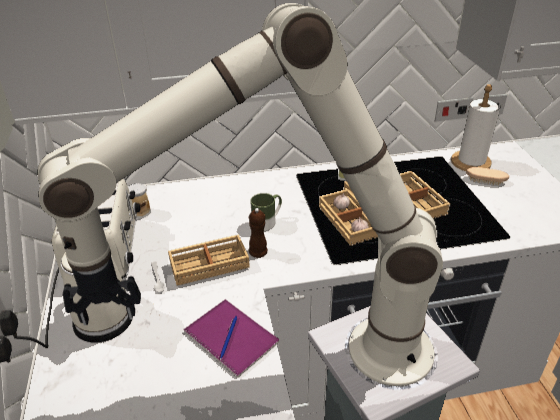

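View pics/side0.png

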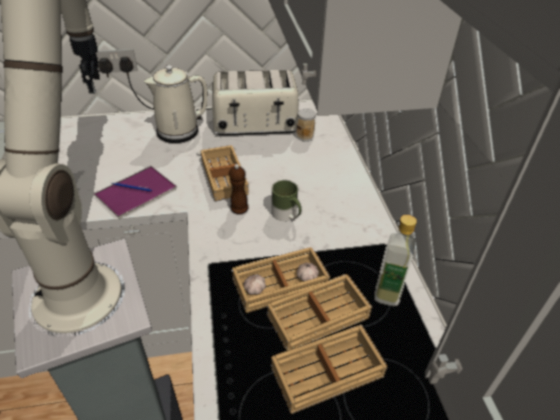

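Run:
```python
from h import *
c=cam('side'); im=c['image']
a=im[140:410,190:400]; cv2.imwrite('pics/sidecrop.png',cv2.resize(a,None,fx=2.2,fy=2.2,interpolation=cv2.INTER_CUBIC))
for n in ['side','scene']:
    c=cam(n); im=c['image']; hsv=cv2.cvtColor(im,cv2.COLOR_BGR2HSV)
    f=im.astype(int); 
    for name,pts in {'side':dict(g=(280,278),b=(318,306),c=(328,362),base=(224,173),mill=(240,212),mug=(286,215),spoon=(0,0),knob=(445,370)),'scene':dict(base=(207,248),mill=(258,255),spoon=(157,278))}[n].items():
        z={'mill':0,'mug':0,'spoon':0.005,'base':0.05,'knob':.45}.get(name,.055); print(n,name,onz(c,*pts,z).round(3), hsv[pts[1],pts[0]])
```

```text
side g [ 0.476 -0.193  0.055] [ 13 159  77]
side b [ 0.523 -0.306  0.055] [ 13 160 124]
side c [ 0.474 -0.443  0.055] [ 13 159 130]
side base [0.492 0.268 0.05 ] [ 13 161 103]
side mill [0.491 0.129 0.   ] [ 11 162  63]
side mug [0.614 0.061 0.   ] [ 21  26 157]
side spoon [-0.141  2.384  0.005] [ 21  39 104]
side knob [ 0.456 -0.69   0.45 ] [ 18  30 127]
scene base [0.526 0.301 0.05 ] [ 13 137 201]
scene mill [0.479 0.156 0.   ] [  9 162  41]
scene spoon [0.518 0.464 0.005] [ 16  18 208]
```

View pics/sidecrop.png

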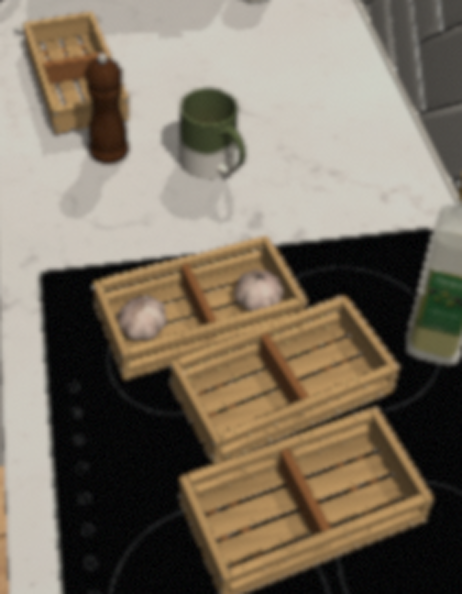

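Run:
```python
from h import *
c=cam('side')
T=dict(g=[(94,285),(268,240),(305,293),(126,362)],b=[(172,374),(345,297),(398,370),(218,445)],c=[(182,482),(377,410),(431,492),(222,577)],base=[(26,22),(92,14),(126,93),(58,117)])
for n,p in T.items():
    P=np.array([onz(c,u/2.2+190,v/2.2+140,.052 if n=='base' else .057)[:2] for u,v in p])
    d1=(P[1]+P[2]-P[0]-P[3])/2; d2=(P[3]+P[2]-P[0]-P[1])/2
    print(n,P.mean(0).round(3),np.linalg.norm(d1).round(3),np.linalg.norm(d2).round(3),np.degrees(np.arctan2(*d1[::-1])).round(1),np.degrees(np.arctan2(*d2[::-1])).round(1))
s=robot.get_state(); print(s['time_s'],s['position'])
```

```text
g [ 0.484 -0.182] 0.22 0.102 -1.4 -91.5
b [ 0.523 -0.314] 0.22 0.103 2.7 -87.6
c [ 0.475 -0.443] 0.22 0.1 -1.8 -91.9
base [0.502 0.296] 0.103 0.218 -2.1 -96.8
0.35 [0.19067759 0.62127091 0.25607004]
```

```bash
cat >> h.py <<'E'
def mv(x,y,z,yaw):
    s=robot.get_state(); M=R(s['eef_rot']); d=M.T@(np.array([x,y,z])-s['position'])*1000
    y0=np.degrees(np.arctan2(M[1,1],M[0,1])); sp=-((yaw-y0+180)%360-180)
    print('t%.2f'%s['time_s'],'yaw %.1f'%y0,'shift',d.round(1),'spin %.1f'%sp,'| tilt',M[:,2].round(3))
E
python3 - <<'E'
from h import *
mv(.44,.29,.28,85)
c=cam('side'); print('kettle',onz(c,177,140,0)); print('cabinet corner',onz(c,320,110,.42),onz(c,430,113,.42), onz(c,308,72,.45))
print(R(cam('wrist')['rotation'])[:,2])
E
```

```text
t0.35 yaw 72.9 shift [-335.5 -243.5  -23.8] spin -12.1 | tilt [-0. -0. -1.]
kettle [0.41936527 0.58081749 0.        ]
cabinet corner [ 0.63195752 -0.05234647  0.42      ] [ 0.85825121 -0.16114664  0.42      ] [0.66393298 0.07355597 0.45      ]
[-0.30572524  0.09440585  0.94742789]
```

>>> play_rows([
  [-1,-29,-43,-24,0],
  [-1,-58,-87,-24,0],
  [-1,-87,-130,-24,-3],
  [-1,-116,-174,-24,-6],
  [-1,-170,-190,-24,-12],
  [-1,-230,-210,-24,-12],
  [-1,-285,-227,-24,-12],
  [-1,-335,-243,-24,-12],
])

```text
time_s: 1.45
position: [0.4414, 0.2893, 0.2808]
eef_rot: [0.001, 0.045, 0.999, 0.0]
ft_force: [0.1, 1.8, -0.5]
opening: 0.0852
finger_force: 0.0
```

Run:
```python
from h import *
mv(.44,.29,.28,85); print(robot.get_state()['joints'].round(2))
c=cam('wrist','w1.png')
np.savez('w1.npz',**{k:v for k,v in c.items()})
```

```text
t1.45 yaw 84.9 shift [1.5 0.6 0.7] spin -0.1 | tilt [ 0.001  0.    -1.   ]
[-0.39  0.24 -0.28  1.83  0.08  1.08  0.78]
```

View pics/w1.png

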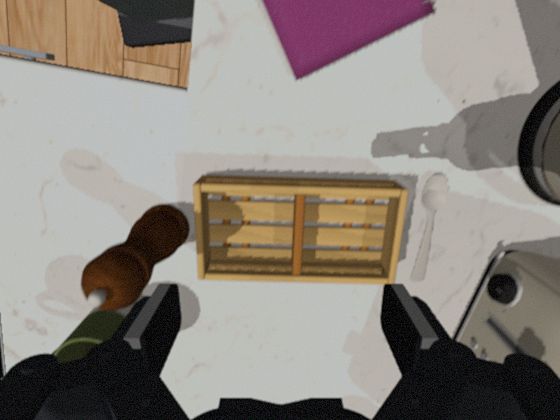

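```bash
cat >> h.py <<'E'
def rect(c,p,z):
    """corners TL,TR,BR,BL in image, long side TL-TR"""
    P=np.array([onz(c,u,v,z)[:2] for u,v in p])
    d1=(P[1]+P[2]-P[0]-P[3])/2; d2=(P[3]+P[2]-P[0]-P[1])/2
    a=lambda d:np.degrees(np.arctan2(*d[::-1])).round(1)
    print('ctr',P.mean(0).round(4),'L %.3f W %.3f'%(np.linalg.norm(d1),np.linalg.norm(d2)),'ang',a(d1),a(d2),'sides',a(P[1]-P[0]),a(P[2]-P[3])); return P.mean(0)
def woodmask(c,x0,y0,x1,y1):
    h=cv2.cvtColor(c['image'],cv2.COLOR_BGR2HSV); m=cv2.inRange(h,(8,90,60),(24,255,255)); k=np.zeros_like(m); k[y0:y1,x0:x1]=m[y0:y1,x0:x1]; return k
E
python3 - <<'E'
from h import *
c=dict(np.load('w1.npz'))
rect(c,[(197,183),(407,186),(393,283),(198,279)],.052)
# board top ends at z=.05
print('board',onz(c,299,195,.05).round(4),onz(c,298,275,.05).round(4))
m=woodmask(c,190,150,420,300); k,_=cv2.findContours(m,0,2); k=max(k,key=cv2.contourArea); print(cv2.approxPolyDP(k,6,True)[:,0].tolist())
h=cv2.cvtColor(c['image'],cv2.COLOR_BGR2HSV)
for v in (178,181,185,188,191,205): print(v,h[v,240],h[v,350])
for u in range(192,212,3): print(u,h[230,u])
cv2.imwrite('pics/w1c.png',cv2.resize(c['image'][165:295,180:425],None,fx=3,fy=3,interpolation=cv2.INTER_CUBIC))
E
```

```text
ctr [0.5006 0.3045] L 0.214 W 0.110 ang 83.8 -7.7 sides 84.1 83.6
board [0.4575 0.308  0.05  ] [0.5488 0.3003 0.05  ]
[[194, 184], [200, 278], [393, 283], [407, 196], [393, 181], [202, 176]]
178 [ 18 132  89] [ 16  33 102]
181 [ 18 138 102] [ 18 135  83]
185 [ 19 132 159] [ 19 142  95]
188 [ 20 123 190] [ 18 134 152]
191 [ 19 123 183] [ 19 120 193]
205 [ 18 127 166] [ 19 124 166]
192 [ 14  24 119]
195 [ 15  78 115]
198 [ 20 142 124]
201 [ 19 155 112]
204 [ 19 153  75]
207 [ 18 134  78]
210 [ 16 142 115]
```

View pics/w1c.png

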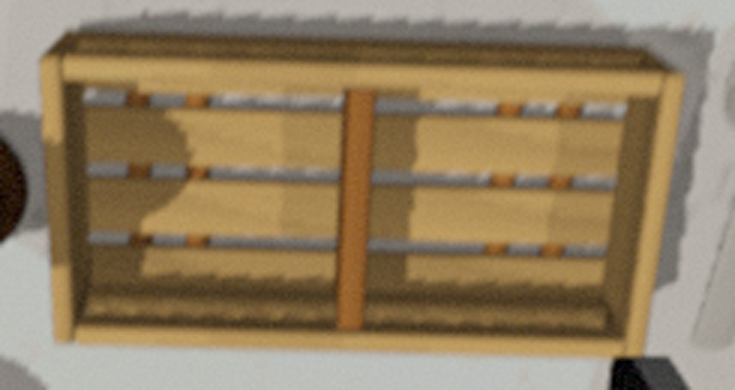

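Run:
```python
from h import *
c=dict(np.load('w1.npz'))
rect(c,[(193.3,183.7),(407.7,189.3),(394.7,283.7),(198.3,279)],.052)
a=onz(c,300,194.3,.05);b=onz(c,296.7,274.7,.05);print('board',a.round(4),b.round(4),((a+b)/2).round(4),np.linalg.norm(a-b),np.degrees(np.arctan2(*(b-a)[1::-1])))
mv(.525,-.235,.28,0)
```

```text
ctr [0.5018 0.3043] L 0.217 W 0.108 ang 83.3 -6.4 sides 83.4 83.3
board [0.4568 0.309  0.05  ] [0.5483 0.2989 0.05  ] [0.5025 0.304  0.05  ] 0.09199222185292791 -6.349106907988365
t1.50 yaw 84.4 shift [-127.4 -508.2    2.3] spin 84.4 | tilt [ 0.005 -0.003 -1.   ]
```

>>> play_rows([
  [-1,-10,-57,2,9],
  [-1,-24,-114,2,19],
  [-1,-40,-171,2,28],
  [-1,-56,-228,2,38],
  [-1,-71,-285,2,47],
  [-1,-87,-342,2,57],
  [-1,-100,-399,2,66],
  [-1,-115,-456,2,76],
])

```text
time_s: 2.5
position: [0.5142, -0.175, 0.2786]
eef_rot: [0.0, 0.652, 0.758, 0.0]
ft_force: [2.1, 1.6, 0.2]
opening: 0.0856
finger_force: 0.0
```

Run:
```python
from h import *
mv(.52,-.25,.28,0); print(robot.get_state()['joints'].round(2))
c=cam('wrist','w2.png')
np.savez('w2.npz',**{k:v for k,v in c.items()})
```

```text
t2.50 yaw 8.6 shift [-75.   -5.5  -1.4] spin 8.6 | tilt [ 0.001  0.    -1.   ]
[ 0.12  0.26  0.19  1.81 -0.06  1.08  0.48]
```

View pics/w2.png

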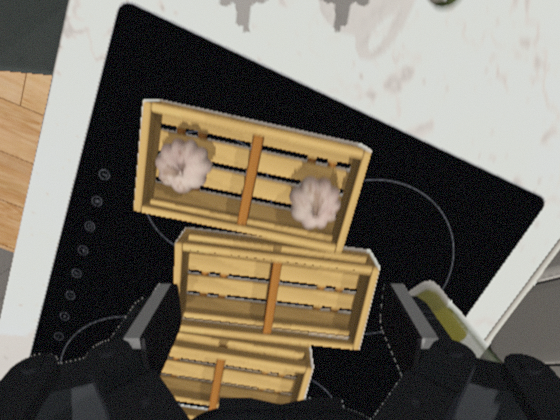

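```bash
cat >> h.py <<'E'
def boards(c,zs=.055,amin=150,roi=None):
    h=cv2.cvtColor(c['image'],cv2.COLOR_BGR2HSV); m=cv2.inRange(h,(8,150,70),(15,255,255))
    if roi: k=np.zeros_like(m); x0,y0,x1,y1=roi; k[y0:y1,x0:x1]=m[y0:y1,x0:x1]; m=k
    m=cv2.morphologyEx(m,cv2.MORPH_CLOSE,np.ones((3,3)))
    out=[]
    for k in cv2.findContours(m,0,2)[0]:
        if cv2.contourArea(k)<amin: continue
        b=cv2.boxPoints(cv2.minAreaRect(k)); b=b[np.argsort(b[:,1])]
        (u0,v0),(u1,v1)=b[:2].mean(0),b[2:].mean(0)
        p,q=onz(c,u0,v0,zs),onz(c,u1,v1,zs); 
        print('board px',(round(u0),round(v0)),(round(u1),round(v1)),'ctr',((p+q)/2).round(4),'len %.3f'%np.linalg.norm(p-q),'ang %.1f'%np.degrees(np.arctan2(*(p-q)[1::-1])))
        out.append(((p+q)/2,))
E
python3 - <<'E'
from h import *
c=dict(np.load('w2.npz')); boards(c)
c1=dict(np.load('w1.npz')); boards(c1,.05)
rect(c,[(140,104),(370,150),(341,249),(134,208)],.057)
rect(c,[(178,237),(379,262),(358,349),(182,322)],.057)
E
```

```text
board px (219, 360) (212, 410) ctr [ 0.4748 -0.4364  0.055 ] len 0.079 ang 88.3
board px (276, 263) (267, 333) ctr [ 0.5247 -0.306   0.055 ] len 0.090 ang 92.0
board px (258, 137) (241, 224) ctr [ 0.4842 -0.177   0.055 ] len 0.090 ang 86.0
board px (86, 273) (121, 304) ctr [0.5461 0.0822 0.05  ] len 0.052 ang -144.6
board px (299, 195) (296, 274) ctr [0.5024 0.3031 0.05  ] len 0.091 ang 173.9
ctr [ 0.4832 -0.1752] L 0.217 W 0.104 ang -2.9 -92.7 sides -2.4 -3.4
ctr [ 0.5284 -0.2978] L 0.209 W 0.108 ang -0.4 -86.5 sides 0.9 -1.7
```

Run:
```python
from h import *
mv(.5247,-.308,.12,2); mv(.5247,-.308,.052,2)
```

```text
t2.55 yaw 7.7 shift [-122.2   -6.   159.8] spin 5.7 | tilt [ 0.002 -0.006 -1.   ]
t2.55 yaw 7.7 shift [-121.8   -6.1  227.8] spin 5.7 | tilt [ 0.002 -0.006 -1.   ]
```

>>> play_rows([
  [-0.4,-55,-4,20,3],
  [-0.4,-105,-7,50,6],
  [-0.4,-122,-7,100,6],
  [-0.4,-122,-7,155,6],
  [-0.4,-122,-7,195,6],
  [-0.4,-122,-7,215,6],
  [-0.4,-122,-7,226,6],
  [-0.4,-122,-7,226,6],
])

```text
time_s: 3.55
position: [0.5265, -0.2952, 0.0527]
eef_rot: [0.0, 0.689, 0.725, 0.0]
ft_force: [0.2, -0.6, 0.4]
opening: 0.0597
finger_force: 0.0
```

Run:
```python
from h import *
mv(.5247,-.308,.052,2)
```

```text
t3.55 yaw 3.0 shift [-12.7  -2.5   0.7] spin 1.0 | tilt [ 0.001 -0.    -1.   ]
```

>>> play_rows([
  [-0.4,-12,-2,1,1],
  [-0.4,-12,-2,1,1],
])

```text
time_s: 3.8
position: [0.525, -0.3098, 0.0528]
eef_rot: [0.002, 0.696, 0.718, -0.0]
ft_force: [-0.4, 0.2, -0.0]
opening: 0.0595
finger_force: 0.0
```

Run:
```python
from h import *
mv(.5247,-.308,.052,2)
c=cam('wrist','w3.png');np.savez('w3.npz',**c); boards(c)
```

```text
t3.80 yaw 1.8 shift [ 1.8 -0.2  0.7] spin -0.2 | tilt [ 0.002 -0.002 -1.   ]
board px (154, 201) (154, 211) ctr [ 0.4816 -0.2631  0.055 ] len 0.004 ang 85.2
board px (283, 193) (281, 404) ctr [ 0.5262 -0.3029  0.055 ] len 0.092 ang 91.4
board px (32, 11) (30, 26) ctr [ 0.4511 -0.2076  0.055 ] len 0.004 ang 72.3
board px (158, 0) (158, 80) ctr [ 0.4869 -0.2124  0.055 ] len 0.021 ang 85.4
```

View pics/w3.png

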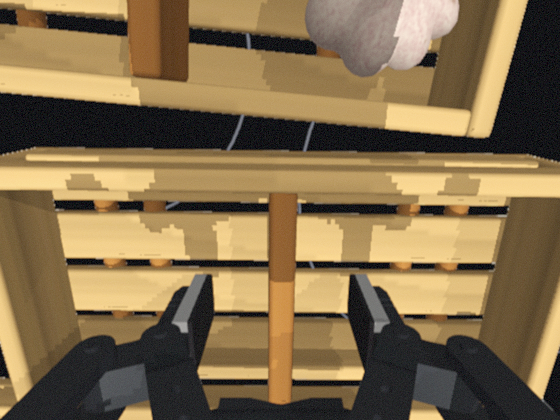

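>>> play_rows([
  [1,0,0,0,0],
  [1,0,0,0,0],
  [1,0,0,0,0],
  [1,0,0,0,0],
], grip_force=60)

```text
time_s: 4.35
position: [0.5248, -0.3071, 0.0515]
eef_rot: [0.0, 0.695, 0.719, 0.0]
ft_force: [0.4, 0.1, 2.0]
opening: 0.0092
finger_force: 59.2
```

Run:
```python
from h import *
mv(.5247,-.308,.052,2)
s=robot.get_state();print(s['opening'],s['finger_force'],s['ft_force'])
c=cam('wrist','w4.png');np.savez('w4.npz',**c); boards(c,roi=(200,100,400,420))
```

```text
t4.35 yaw 2.0 shift [-0.9 -0.2 -0.5] spin -0.0 | tilt [ 0.  0. -1.]
0.009217112802833133 59.236897230148315 [0.39221478 0.09806558 1.96951968]
board px (280, 203) (280, 404) ctr [ 0.5257 -0.301   0.055 ] len 0.087 ang 92.0
```

>>> play_rows([
  [1,0,0,-15,0],
  [1,0,0,-60,0],
  [1,0,-10,-120,0],
  [1,0,-20,-175,0],
  [1,30,-30,-215,0],
  [1,80,-35,-220,-8],
  [1,140,-35,-220,-18],
  [1,200,-35,-220,-28],
])

```text
time_s: 5.4
position: [0.4823, -0.1071, 0.2723]
eef_rot: [0.001, 0.498, 0.867, 0.0]
ft_force: [1.5, 0.3, -1.8]
opening: 0.0089
finger_force: 58.9
```

Run:
```python
from h import *
s=robot.get_state();print(s['opening'],s['finger_force'],s['ft_force'],s['position'])
mv(.503,.338,.27,83.5)
```

```text
0.008908554474230848 58.85553538799286 [ 1.49299775  0.32031917 -1.79781126] [ 0.48232742 -0.10707173  0.27232222]
t5.40 yaw 30.2 shift [374.2 241.9   2.2] spin -53.3 | tilt [ 0.001 -0.    -1.   ]
```

>>> play_rows([
  [1,47,30,0,-9],
  [1,94,60,0,-18],
  [1,141,91,0,-27],
  [1,188,121,0,-36],
  [1,235,152,0,-45],
  [1,282,182,0,-53],
  [1,335,217,0,-53],
  [1,374,242,0,-53],
])

```text
time_s: 6.4
position: [0.5054, 0.3388, 0.2719]
eef_rot: [0.0, 0.061, 0.998, 0.0]
ft_force: [1.2, -0.7, -1.5]
opening: 0.0092
finger_force: 58.7
```

>>> play_rows([
  [1,0,0,0,0],
  [1,0,0,0,0],
])

```text
time_s: 6.65
position: [0.5059, 0.3354, 0.2713]
eef_rot: [-0.0, 0.062, 0.998, -0.001]
ft_force: [-0.0, -0.2, -1.8]
opening: 0.0089
finger_force: 58.9
```

Run:
```python
from h import *
mv(.503,.338,.27,83.5);s=robot.get_state();print(s['position'])
c=cam('wrist','w5.png');np.savez('w5.npz',**c); boards(c,.27+.003,roi=(200,100,400,420))
```

```text
t6.65 yaw 82.9 shift [3.2 2.2 1.3] spin -0.6 | tilt [-0.    -0.002 -1.   ]
[0.50586354 0.33540293 0.27125572]
board px (281, 203) (281, 404) ctr [0.5029 0.337  0.273 ] len 0.088 ang 173.0
board px (248, 135) (248, 158) ctr [0.439  0.3343 0.273 ] len 0.007 ang 171.3
```

View pics/w5.png

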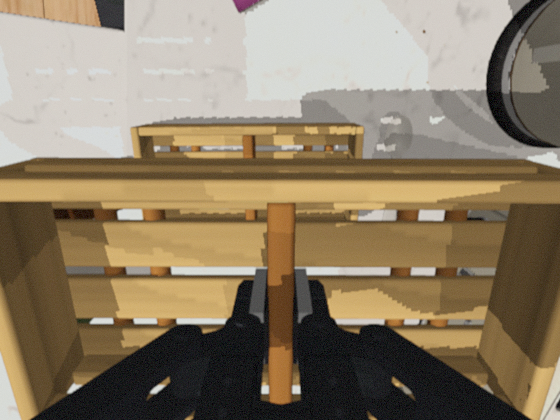

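Run:
```python
from h import *
c=dict(np.load('w5.npz'))
for n,p,z in [('baseL',(133,129),.052),('baseR',(362.5,128),.052),('base board',(249,136),.05),('held board',(281,203),.2748)]: print(n,onz(c,*p,z).round(4))
```

```text
baseL [0.4368 0.2064 0.052 ]
baseR [0.4621 0.4183 0.052 ]
base board [0.4566 0.3124 0.05  ]
held board [0.4586 0.3425 0.2748]
```

>>> play_rows([
  [1,-1,2,35,-0.4],
  [1,-1,2,80,-0.4],
  [1,-1,2,120,-0.4],
  [1,-1,2,145,-0.4],
  [1,-1,2,158,-0.4],
  [1,-1,2,162,-0.4],
  [1,-1,2,162,-0.4],
  [1,-1,2,162,-0.4],
])

```text
time_s: 7.7
position: [0.508, 0.3386, 0.1106]
eef_rot: [0.001, 0.058, 0.998, 0.001]
ft_force: [-0.1, 0.1, -0.6]
opening: 0.0086
finger_force: 58.8
```

Run:
```python
from h import *
mv(.507,.338,.0915,83.3);s=robot.get_state();print(s['position'],s['ft_force'])
c=cam('wrist','w6.png');np.savez('w6.npz',**c); boards(c,.1135,roi=(200,100,400,420))
c=cam('side','s6.png'); c2=cam('scene')
A=cv2.resize(c['image'][125:225,180:290],None,fx=4,fy=4,interpolation=cv2.INTER_CUBIC)
cv2.imwrite('pics/m6.png',np.hstack([cv2.resize(np.load('w6.npz')['image'][100:320],(400,157)) if 0 else A, cv2.resize(c2['image'][200:300,160:260],(400,400),interpolation=cv2.INTER_CUBIC)[:400]][:2]) )
```

```text
t7.70 yaw 83.3 shift [ 0.9 -0.7 19.1] spin 0.0 | tilt [ 0.002  0.001 -1.   ]
[0.50795706 0.33861442 0.11057066] [-0.0626653   0.1396306  -0.63821793]
board px (281, 203) (281, 404) ctr [0.5042 0.3403 0.1135] len 0.087 ang 173.4
```

View pics/w6.png

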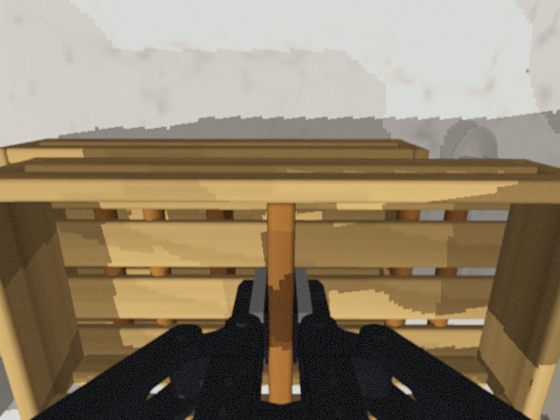

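Run:
```python
from h import *
c=dict(np.load('w6.npz'))
e=np.array([np.cos(np.radians(83.3)),np.sin(np.radians(83.3))]);n=np.array([e[1],-e[0]])
h=onz(c,281,203,.1141)[:2]
for p in [(427,150),(427,154),(425,158)]:
  b=onz(c,*p,.052)[:2]; print(b.round(4),'e',((b-h)@e).round(4),'n',((b-h)@n).round(4))
h0=onz(c,428,175,.1141)
im=cv2.cvtColor(c['image'],cv2.COLOR_BGR2HSV)
for u in (330,420): print(u,[(v,int(im[v,u,2]),int(im[v,u,1])) for v in range(134,206,3)])
print([(u,int(im[153,u,2]),int(im[153,u,1])) for u in range(412,440,2)])
```

```text
[0.4605 0.4181] e 0.0723 n -0.0086
[0.4625 0.4182] e 0.0726 n -0.0066
[0.4644 0.4172] e 0.0718 n -0.0046
330 [(134, 139, 11), (137, 137, 22), (140, 99, 124), (143, 122, 130), (146, 107, 131), (149, 121, 137), (152, 131, 128), (155, 131, 132), (158, 105, 143), (161, 95, 126), (164, 94, 119), (167, 130, 131), (170, 132, 139), (173, 98, 128), (176, 88, 136), (179, 120, 149), (182, 198, 126), (185, 218, 116), (188, 217, 118), (191, 216, 116), (194, 213, 121), (197, 211, 115), (200, 201, 122), (203, 147, 137)]
420 [(134, 143, 18), (137, 152, 13), (140, 161, 19), (143, 164, 22), (146, 143, 32), (149, 110, 134), (152, 129, 138), (155, 124, 136), (158, 114, 148), (161, 101, 144), (164, 100, 133), (167, 129, 134), (170, 133, 128), (173, 115, 124), (176, 95, 126), (179, 109, 129), (182, 195, 120), (185, 213, 122), (188, 216, 115), (191, 217, 118), (194, 218, 112), (197, 218, 116), (200, 213, 115), (203, 151, 127)]
[(412, 125, 137), (414, 103, 129), (416, 121, 137), (418, 125, 141), (420, 131, 136), (422, 129, 130), (424, 126, 134), (426, 126, 136), (428, 122, 75), (430, 159, 14), (432, 160, 16), (434, 156, 15), (436, 156, 15), (438, 159, 18)]
```

>>> play_rows([
  [1,0,-1,3,0],
  [1,0,-1,6,0],
  [1,0,-1,9,0],
  [1,0,-1,12,0],
  [1,0,-1,14,0],
  [1,0,-1,15,0],
])

```text
time_s: 8.6
position: [0.507, 0.3372, 0.0941]
eef_rot: [-0.0, 0.058, 0.998, -0.0]
ft_force: [-0.1, -0.9, -1.1]
opening: 0.0093
finger_force: 58.8
```

>>> play_rows([
  [1,0,0,1,0],
  [1,0,0,2,0],
  [1,0,0,3,0],
  [1,0,0,3,0],
])

```text
time_s: 9.1
position: [0.5072, 0.3372, 0.0916]
eef_rot: [0.0, 0.058, 0.998, 0.0]
ft_force: [-0.7, -0.3, 1.6]
opening: 0.0089
finger_force: 59.3
```

>>> play_rows([
  [1,0,0,1,0],
  [-0.3,0,0,0.5,0],
  [-0.3,0,0,0,0],
  [-0.3,0,0,0,0],
  [-0.3,0,0,-20,0],
  [-0.3,0,0,-70,0],
  [-0.3,-10,0,-130,0],
  [-0.3,-10,0,-180,0],
])

```text
time_s: 10.1
position: [0.5181, 0.336, 0.2754]
eef_rot: [0.001, 0.058, 0.998, 0.001]
ft_force: [0.7, 0.1, -0.1]
opening: 0.0555
finger_force: 0.0
```

Run:
```python
from h import *
s=robot.get_state();print(s['position'],s['opening'],s['ft_force'])
c=cam('wrist','w7.png');np.savez('w7.npz',**c); boards(c,.095,roi=(150,100,400,400))
m=woodmask(c,60,60,520,380); k=max(cv2.findContours(m,0,2)[0],key=cv2.contourArea); print(cv2.approxPolyDP(k,5,True)[:,0].tolist())
mv(.475,-.385,.26,-2)
```

```text
[0.51809075 0.33602435 0.27540409] 0.055526963761916036 [ 0.74806774  0.13414726 -0.14723085]
board px (280, 125) (280, 231) ctr [0.5061 0.3384 0.095 ] len 0.093 ang 173.3
[[127, 113], [141, 219], [157, 221], [160, 238], [400, 236], [414, 116]]
t10.15 yaw 83.3 shift [ -38.9 -723.9   17. ] spin 85.3 | tilt [ 0.012  0.008 -1.   ]
```

>>> play_rows([
  [-0.3,0,-58,5,8],
  [-0.3,5,-118,5,18],
  [-0.3,5,-178,5,28],
  [-0.3,0,-238,5,38],
  [-0.3,-6,-298,5,48],
  [-0.3,-12,-358,5,58],
  [-0.3,-18,-418,5,68],
  [-0.3,-25,-478,5,78],
])

```text
time_s: 11.15
position: [0.4864, -0.1432, 0.2677]
eef_rot: [0.001, 0.675, 0.738, 0.001]
ft_force: [0.8, 0.6, 0.6]
opening: 0.0553
finger_force: 0.0
```

Run:
```python
from h import *
s=robot.get_state();print(s['position'],s['joints'].round(2))
mv(.475,-.385,.22,-2)
```

```text
[ 0.48644743 -0.14324936  0.26774032] [ 0.07  0.2   0.19  1.91 -0.04  1.03  0.36]
t11.15 yaw 5.0 shift [-239.8  -32.8   47.6] spin 7.0 | tilt [ 0.002  0.    -1.   ]
```

>>> play_rows([
  [-0.3,-55,-8,0,3],
  [-0.3,-115,-16,0,6],
  [-0.3,-175,-24,25,7],
  [-0.3,-220,-32,48,7],
  [-0.3,-240,-33,48,7],
  [-0.3,-240,-33,48,7],
])

```text
time_s: 11.9
position: [0.4759, -0.3848, 0.2191]
eef_rot: [0.001, 0.718, 0.696, 0.0]
ft_force: [0.8, 0.7, 0.9]
opening: 0.0556
finger_force: 0.0
```

Run:
```python
from h import *
s=robot.get_state();print(s['position'],s['joints'].round(2))
c=cam('wrist','w8.png');np.savez('w8.npz',**c); boards(c,.055,roi=(150,100,400,400))
m=woodmask(c,60,60,520,380); k=max(cv2.findContours(m,0,2)[0],key=cv2.contourArea); print(cv2.approxPolyDP(k,5,True)[:,0].tolist())
mv(.475,-.440,.052,-2)
```

```text
[ 0.47590808 -0.3848334   0.21911301] [ 0.4   0.45  0.31  1.71 -0.16  1.01  0.73]
board px (282, 212) (281, 306) ctr [ 0.4762 -0.4395  0.055 ] len 0.091 ang 87.7
[[150, 202], [164, 315], [181, 289], [210, 271], [217, 274], [218, 313], [341, 317], [345, 269], [356, 269], [380, 289], [392, 314], [399, 315], [414, 205], [397, 191], [166, 188]]
t11.95 yaw -1.6 shift [-57.1  -0.3 167.2] spin 0.4 | tilt [ 0.001  0.    -1.   ]
```

>>> play_rows([
  [-0.3,-35,0,20,0.5],
  [-0.3,-56,0,60,0.5],
  [-0.3,-56,0,110,0.5],
  [-0.3,-56,0,145,0.5],
  [-0.3,-56,0,162,0.5],
  [-0.3,-56,0,167,0.5],
  [-0.3,-56,0,167,0.5],
])

```text
time_s: 12.82
position: [0.4755, -0.4397, 0.0527]
eef_rot: [0.001, 0.72, 0.694, 0.0]
ft_force: [-0.2, 0.3, -0.5]
opening: 0.0555
finger_force: 0.0
```

Run:
```python
from h import *
c=cam('wrist','w9.png');np.savez('w9.npz',**c); boards(c,.055,roi=(200,100,400,420)); mv(.4755,-.4405,.052,-2.2)
```

```text
board px (280, 211) (280, 404) ctr [ 0.4766 -0.4359  0.055 ] len 0.085 ang 87.9
t12.88 yaw -2.1 shift [-0.4  0.1  1. ] spin 0.1 | tilt [ 0.002 -0.002 -1.   ]
```

>>> play_rows([
  [-0.3,-3,0,0.5,0],
  [1,-3,0,0.5,0],
  [1,-3,0,0.5,0],
  [1,-3,0,0.5,0],
  [1,-3,0,0.5,0],
], grip_force=60)

```text
time_s: 13.5
position: [0.4743, -0.4429, 0.0511]
eef_rot: [0.0, 0.72, 0.694, 0.0]
ft_force: [-0.1, -0.1, 3.5]
opening: 0.0089
finger_force: 59.0
```

Run:
```python
from h import *
c=cam('wrist','w9.png');np.savez('w9.npz',**c); boards(c,.055,roi=(200,100,400,420)); mv(.5025,.305,.28,83.4)
```

```text
board px (280, 203) (280, 404) ctr [ 0.4756 -0.4365  0.055 ] len 0.087 ang 87.8
t13.55 yaw -2.2 shift [ 7.483e+02  1.000e-01 -2.291e+02] spin -85.6 | tilt [ 0. -0. -1.]
```

>>> play_rows([
  [1,0,0,-15,0],
  [1,0,0,-60,0],
  [1,0,0,-120,0],
  [1,10,0,-180,0],
  [1,50,0,-220,-3],
  [1,105,0,-228,-10],
  [1,163,0,-228,-19],
  [1,223,0,-228,-28],
])

```text
time_s: 14.55
position: [0.482, -0.218, 0.2795]
eef_rot: [0.0, 0.529, 0.849, 0.0]
ft_force: [1.5, -0.5, -2.8]
opening: 0.0089
finger_force: 58.8
```

Run:
```python
from h import *
mv(.504,.305,.28,83.4)
```

```text
t14.55 yaw 26.1 shift [460.  249.9  -0.6] spin -57.3 | tilt [ 0.001 -0.    -1.   ]
```

>>> play_rows([
  [1,50,27,0,-9],
  [1,103,56,0,-18],
  [1,156,85,0,-27],
  [1,209,114,0,-36],
  [1,262,143,0,-45],
  [1,315,171,0,-54],
  [1,368,200,0,-57.3],
  [1,415,225,0,-57.3],
])

```text
time_s: 15.55
position: [0.5036, 0.2537, 0.2793]
eef_rot: [0.0, 0.059, 0.998, -0.0]
ft_force: [0.6, 0.0, -2.9]
opening: 0.0093
finger_force: 58.7
```

Run:
```python
from h import *
mv(.504,.304,.28,83.4)
```

```text
t15.55 yaw 83.2 shift [ 5.6 50.  -0.7] spin -0.2 | tilt [ 0. -0. -1.]
```

>>> play_rows([
  [1,5,30,0,0],
  [1,6,45,0,0],
  [1,6,50,20,0],
  [1,6,50,65,0],
  [1,6,50,100,0],
  [1,6,50,118,0],
  [1,6,50,120,0],
  [1,6,50,120,0],
])

```text
time_s: 16.55
position: [0.5051, 0.3024, 0.1601]
eef_rot: [0.001, 0.06, 0.998, 0.001]
ft_force: [-0.1, -0.2, -1.1]
opening: 0.0087
finger_force: 58.7
```

Run:
```python
from h import *
mv(.503,.3035,.1365,83.4); s=robot.get_state(); print(s['position'])
c=cam('wrist','w10.png');np.savez('w10.npz',**c); boards(c,s['position'][2]+.0035,roi=(200,100,400,420))
im=cv2.cvtColor(c['image'],cv2.COLOR_BGR2HSV)
for u in (330,420): print(u,[(v,int(im[v,u,2]),int(im[v,u,1])) for v in range(124,206,3)])
cv2.imwrite('pics/m10.png',np.vstack([np.load('w10.npz')['image'][90:240,:560],]))
c2=cam('side'); cv2.imwrite('pics/s10.png',c2['image'])
```

```text
t16.55 yaw 83.1 shift [ 2.3  0.9 23.6] spin -0.3 | tilt [ 0.002  0.001 -1.   ]
[0.50512301 0.30235865 0.16007379]
board px (280, 204) (280, 404) ctr [0.5011 0.3037 0.1636] len 0.087 ang 173.1
330 [(124, 142, 20), (127, 133, 15), (130, 101, 139), (133, 114, 130), (136, 109, 136), (139, 102, 130), (142, 115, 124), (145, 110, 125), (148, 128, 133), (151, 122, 132), (154, 123, 141), (157, 128, 126), (160, 97, 129), (163, 88, 154), (166, 116, 130), (169, 129, 130), (172, 129, 128), (175, 91, 146), (178, 93, 137), (181, 173, 124), (184, 209, 117), (187, 218, 115), (190, 217, 109), (193, 214, 118), (196, 213, 115), (199, 210, 123), (202, 186, 126), (205, 156, 127)]
420 [(124, 136, 17), (127, 137, 19), (130, 100, 133), (133, 108, 139), (136, 111, 131), (139, 112, 132), (142, 117, 129), (145, 117, 129), (148, 132, 131), (151, 130, 129), (154, 130, 137), (157, 129, 125), (160, 99, 149), (163, 97, 124), (166, 114, 136), (169, 139, 130), (172, 146, 134), (175, 89, 149), (178, 100, 130), (181, 166, 131), (184, 207, 121), (187, 216, 116), (190, 217, 120), (193, 218, 112), (196, 219, 109), (199, 218, 112), (202, 190, 126), (205, 151, 144)]
```

>>> play_rows([
  [1,1.5,1,8,-0.2],
  [1,1.5,1,12,-0.2],
  [1,1.5,1,15,-0.2],
  [1,1.5,1,18,-0.2],
  [1,1.5,1,20,-0.2],
  [1,1.5,1,21,-0.2],
])

```text
time_s: 17.4
position: [0.5028, 0.3033, 0.1376]
eef_rot: [-0.0, 0.058, 0.998, -0.0]
ft_force: [0.5, 0.0, -2.1]
opening: 0.0091
finger_force: 58.8
```

>>> play_rows([
  [1,0,0,1,0],
  [1,0,0,2,0],
  [1,0,0,3,0],
  [1,0,0,3,0],
])

```text
time_s: 17.9
position: [0.503, 0.3034, 0.1362]
eef_rot: [0.0, 0.058, 0.998, 0.0]
ft_force: [-3.6, -2.5, 7.8]
opening: 0.0091
finger_force: 60.5
```

>>> play_rows([
  [1,0,0,-1,0],
  [-0.3,0,0,-1,0],
  [-0.3,0,0,-1,0],
  [-0.3,0,0,-1,0],
  [-0.3,0,0,-20,0],
  [-0.3,0,0,-65,0],
  [-0.3,-10,0,-110,0],
  [-0.3,-10,0,-140,0],
])

```text
time_s: 18.9
position: [0.5142, 0.3025, 0.2789]
eef_rot: [0.002, 0.058, 0.998, 0.001]
ft_force: [-0.5, 0.7, -1.3]
opening: 0.0553
finger_force: 0.0
```

Run:
```python
from h import *
s=robot.get_state();print(s['position'],s['opening'],s['ft_force'])
c=cam('wrist','w11.png');np.savez('w11.npz',**c); boards(c,.14,roi=(150,100,400,400))
m=woodmask(c,0,40,560,380); k=max(cv2.findContours(m,0,2)[0],key=cv2.contourArea); print(cv2.approxPolyDP(k,5,True)[:,0].tolist())
mv(.484,-.13,.26,-3)
```

```text
[0.51422265 0.30246504 0.27892049] 0.05532636621553952 [-0.45645249  0.70841661 -1.32283956]
board px (279, 130) (279, 249) ctr [0.502  0.3046 0.14  ] len 0.092 ang 173.3
[[124, 119], [143, 258], [415, 258], [418, 238], [435, 234], [452, 115], [180, 110]]
t18.95 yaw 83.3 shift [ -19.1 -434.5   20.4] spin 86.3 | tilt [ 0.009  0.005 -1.   ]
```

>>> play_rows([
  [0.29,0,-50,5,8],
  [0.29,0,-105,15,19],
  [0.29,-3,-165,20,30],
  [0.29,-6,-225,20,41],
  [0.29,-9,-285,20,52],
  [0.29,-12,-345,20,63],
  [0.29,-16,-400,20,74],
  [0.29,-19,-434,20,84],
])

```text
time_s: 19.95
position: [0.481, -0.1343, 0.2562]
eef_rot: [0.001, 0.71, 0.705, 0.001]
ft_force: [0.6, 0.8, -0.3]
opening: 0.0301
finger_force: 0.0
```

>>> play_rows([
  [0.29,0,0,0,2],
  [0.29,0,0,0,2],
])

```text
time_s: 20.2
position: [0.4816, -0.1302, 0.2554]
eef_rot: [0.0, 0.718, 0.696, 0.001]
ft_force: [-1.3, 0.3, 0.2]
opening: 0.0303
finger_force: 0.0
```

Run:
```python
from h import *
s=robot.get_state();print(s['position'],s['opening'])
c=cam('wrist','w12.png');np.savez('w12.npz',**c); boards(c,.055,roi=(150,80,400,400))
h=cv2.cvtColor(c['image'],cv2.COLOR_BGR2HSV); m=cv2.inRange(h,(0,8,90),(16,75,255)); m=cv2.morphologyEx(m,cv2.MORPH_OPEN,np.ones((5,5)))
for k in cv2.findContours(m,0,2)[0]:
    if 800<cv2.contourArea(k)<12000:
        (u,v),r=cv2.minEnclosingCircle(k); print('blob',round(u),round(v),round(r),onz(c,u,v,.046).round(3))
mv(.4842,-.177,.052,-3.2)
```

```text
[ 0.48159035 -0.13016573  0.25541502] 0.030310467486907296
board px (284, 190) (282, 277) ctr [ 0.4839 -0.1748  0.055 ] len 0.091 ang 87.1
blob 353 241 27 [ 0.553 -0.187  0.046]
blob 215 228 28 [ 0.416 -0.169  0.046]
t20.25 yaw -1.7 shift [-47.4   3.8 203.2] spin 1.5 | tilt [ 0.001  0.001 -1.   ]
```

>>> play_rows([
  [0.29,-30,2,30,1.3],
  [0.29,-48,3,80,1.3],
  [0.29,-48,3,125,1.3],
  [0.29,-48,3,150,1.3],
  [0.29,-48,3,158,1.3],
  [0.29,-48,3,158,1.3],
])

```text
time_s: 21.0
position: [0.4831, -0.1783, 0.097]
eef_rot: [-0.0, 0.726, 0.688, 0.0]
ft_force: [1.1, -0.6, 0.6]
opening: 0.0302
finger_force: 0.0
```

Run:
```python
from h import *
c=cam('wrist','w13.png');np.savez('w13.npz',**c); boards(c,.055,roi=(200,100,400,420)); mv(.484,-.178,.052,-3)
```

```text
board px (281, 173) (279, 341) ctr [ 0.484  -0.1742  0.055 ] len 0.092 ang 86.2
t21.05 yaw -3.1 shift [ 0.7  0.3 45.6] spin -0.1 | tilt [ 0.001  0.    -1.   ]
```

>>> play_rows([
  [0.29,1,0,12,0.5],
  [0.29,1,0,24,0.5],
  [0.29,1,0,35,0.5],
  [0.29,1,0,43,0.5],
  [0.29,1,0,45,0.5],
  [0.29,1,0,45,0.5],
])

```text
time_s: 21.8
position: [0.4827, -0.1783, 0.0516]
eef_rot: [-0.0, 0.729, 0.684, -0.0]
ft_force: [-0.5, 0.0, 0.2]
opening: 0.0302
finger_force: 0.0
```

Run:
```python
from h import *
c=cam('wrist','w14.png');np.savez('w14.npz',**c); boards(c,.055,roi=(200,100,400,420)); mv(.484,-.177,.052,-3.5)
```

```text
board px (281, 202) (281, 404) ctr [ 0.4843 -0.1722  0.055 ] len 0.087 ang 86.4
t21.85 yaw -3.7 shift [ 1.4  1.  -0.1] spin -0.2 | tilt [ 0. -0. -1.]
```

Board end at v=202, matching the earlier grasps; close.

>>> play_rows([
  [1,0,0,0,0],
  [1,0,0,0,0],
  [1,0,0,0,0],
  [1,0,0,0,0],
  [1,0,0,-4,0],
  [1,0,0,-12,0],
  [1,0,0,-25,0],
  [1,0,0,-45,0],
], grip_force=80)

```text
time_s: 22.85
position: [0.4823, -0.1781, 0.0974]
eef_rot: [-0.0, 0.729, 0.684, -0.0]
ft_force: [-1.0, -0.1, -2.6]
opening: 0.0087
finger_force: 78.0
```

Run:
```python
from h import *
c=cam('wrist','w15.png');np.savez('w15.npz',**c); s=robot.get_state(); print(s['opening'],s['finger_force'])
boards(c,s['position'][2]+.0035,roi=(200,100,400,420)); mv(.507,.337,.31,83.4)
```

```text
0.008230204725789617 78.07992696762085
board px (280, 201) (280, 404) ctr [ 0.4837 -0.1698  0.1035] len 0.086 ang 86.3
t22.90 yaw -3.7 shift [ 516.    -9.6 -210.3] spin -87.1 | tilt [ 0.003 -0.001 -1.   ]
```

>>> play_rows([
  [1,0,0,-15,0],
  [1,0,0,-40,0],
  [1,0,0,-72,0],
  [1,3,0,-106,-1],
  [1,10,0,-138,-3],
  [1,22,0,-162,-6],
  [1,40,0,-177,-10],
  [1,64,0,-182,-15],
])

```text
time_s: 23.9
position: [0.487, -0.1133, 0.2795]
eef_rot: [0.0, 0.632, 0.775, 0.0]
ft_force: [0.5, 0.1, -2.7]
opening: 0.0086
finger_force: 78.2
```

Run:
```python
from h import *
mv(.507,.337,.28,83.4)
```

```text
t23.90 yaw 11.6 shift [437.1 110.   -0.5] spin -71.8 | tilt [ 0.001 -0.    -1.   ]
```

>>> play_rows([
  [1,28,7,0,-5],
  [1,57,14,0,-10],
  [1,87,22,0,-15.5],
  [1,118,30,0,-21],
  [1,149,37,0,-26.5],
  [1,180,45,0,-32],
  [1,211,53,0,-37.5],
  [1,242,61,0,-43],
])

```text
time_s: 24.9
position: [0.4992, 0.1371, 0.2788]
eef_rot: [0.0, 0.303, 0.953, 0.0]
ft_force: [-0.1, -0.3, -1.7]
opening: 0.0085
finger_force: 78.2
```

Run:
```python
from h import *
mv(.507,.337,.28,83.4)
```

```text
t24.90 yaw 54.7 shift [109.2 167.7  -1.2] spin -28.7 | tilt [ 0.  0. -1.]
```

>>> play_rows([
  [1,16,25,0,-5],
  [1,33,50,0,-10],
  [1,50,76,0,-15],
  [1,67,102,0,-20],
  [1,83,128,0,-25],
  [1,96,148,0,-28.7],
  [1,105,161,0,-28.7],
  [1,109,168,0,-28.7],
])

```text
time_s: 25.9
position: [0.5083, 0.3358, 0.2786]
eef_rot: [-0.0, 0.061, 0.998, -0.0]
ft_force: [0.1, -0.4, -3.0]
opening: 0.0086
finger_force: 78.2
```

>>> play_rows([
  [1,0,0,0,0],
  [1,0,0,10,0],
  [1,0,0,28,0],
  [1,0,0,48,0],
  [1,0,0,63,0],
  [1,0,0,72,0],
  [1,0,0,75,0],
  [1,0,0,75,0],
])

```text
time_s: 26.9
position: [0.5087, 0.3351, 0.204]
eef_rot: [0.0, 0.061, 0.998, 0.0]
ft_force: [0.7, -0.2, -2.0]
opening: 0.0086
finger_force: 78.2
```

Run:
```python
from h import *
s=robot.get_state(); print(s['position'])
c=cam('wrist','w16.png');np.savez('w16.npz',**c); boards(c,s['position'][2]+.0035,roi=(200,100,400,420))
h=cv2.cvtColor(c['image'],cv2.COLOR_BGR2HSV); m=cv2.inRange(h,(0,8,60),(16,85,255)); m=cv2.morphologyEx(m,cv2.MORPH_OPEN,np.ones((5,5)))
for k in cv2.findContours(m,0,2)[0]:
    if cv2.contourArea(k)>1500:
        (u,v),r=cv2.minEnclosingCircle(k); print('blob',round(u),round(v),round(r))
mv(.507,.337,.1815,83.4)
```

```text
[0.50866162 0.3351122  0.2039845 ]
board px (280, 202) (280, 404) ctr [0.5042 0.3365 0.2075] len 0.087 ang 173.0
blob 447 324 73
blob 114 298 71
t26.95 yaw 83.0 shift [ 2.   1.5 22.8] spin -0.4 | tilt [ 0.001  0.001 -1.   ]
```

>>> play_rows([
  [1,1,1,4,-0.4],
  [1,1.7,2,8,-0.4],
  [1,1.7,2,12,-0.4],
  [1,1.7,2,15,-0.4],
  [1,1.7,2,17,-0.4],
  [1,1.7,2,19,-0.4],
  [1,1.7,2,20,-0.4],
  [1,1.7,2,20,-0.4],
])

```text
time_s: 27.95
position: [0.507, 0.3371, 0.1837]
eef_rot: [-0.0, 0.057, 0.998, -0.0]
ft_force: [-0.4, 0.2, -2.4]
opening: 0.0086
finger_force: 78.2
```

Engaged with no contact force; lower the last bit.

>>> play_rows([
  [1,0,0,0.7,0],
  [1,0,0,1.4,0],
  [1,0,0,2,0],
  [1,0,0,2,0],
])

```text
time_s: 28.45
position: [0.5072, 0.3372, 0.1825]
eef_rot: [0.0, 0.057, 0.998, 0.0]
ft_force: [-1.6, -1.4, 3.5]
opening: 0.0087
finger_force: 79.2
```

>>> play_rows([
  [1,0,0,0.3,0],
  [0.29,0,0,0,0],
  [0.29,0,0,0,0],
  [0.29,0,0,0,0],
  [0.29,0,0,-8,0],
  [0.29,0,0,-25,0],
  [0.29,0,0,-55,0],
  [0.29,0,0,-85,0],
])

```text
time_s: 29.45
position: [0.5072, 0.3374, 0.269]
eef_rot: [0.0, 0.057, 0.998, 0.0]
ft_force: [0.7, 1.2, -0.8]
opening: 0.0304
finger_force: 0.0
```

Run:
```python
from h import *
s=robot.get_state(); print(s['position'],s['ft_force'],s['opening'])
c=cam('wrist','w17.png');np.savez('w17.npz',**c); boards(c,.185,roi=(200,60,400,420))
mv(.30,.30,.35,83)
```

```text
[0.50720044 0.33738776 0.26901594] [ 0.70662542  1.23767689 -0.82737923] 0.030397552633456386
board px (280, 159) (280, 300) ctr [0.5059 0.3383 0.185 ] len 0.092 ang 173.4
t29.50 yaw 83.4 shift [202.7 -62.  -77.7] spin 0.4 | tilt [ 0.007  0.005 -1.   ]
```

Retreat and take one composite picture to check the stack.

>>> play_rows([
  [0,0,0,-30,0],
  [0,30,0,-60,0],
  [0,75,0,-60,0],
  [0,120,0,-60,0],
  [0,160,0,-60,0],
  [0,180,0,-60,0],
  [0,180,0,-60,0],
])

```text
time_s: 30.38
position: [0.3278, 0.3583, 0.3278]
eef_rot: [0.001, 0.056, 0.998, 0.001]
ft_force: [0.3, -0.1, 0.4]
opening: 0.0428
finger_force: 0.0
```

Run:
```python
from h import *
cs=[cam(n) for n in ('scene','side','wrist')]
z=lambda i,x0,y0,x1,y1,w,h:cv2.resize(i[y0:y1,x0:x1],(w,h),interpolation=cv2.INTER_CUBIC)
a=z(cs[0]['image'],130,180,310,315,400,300); b=z(cs[1]['image'],170,110,330,230,400,300)
d=z(cs[2]['image'],0,0,560,420,400,300); e=z(cs[1]['image'],160,100,460,325,400,300)
cv2.imwrite('pics/fin.png',np.vstack([np.hstack([a,b]),np.hstack([d,e])]))
s=robot.get_state(); print(s['time_s'],s['position'])
```

```text
30.525 [0.330016   0.35730239 0.32697058]
```

View pics/fin.png

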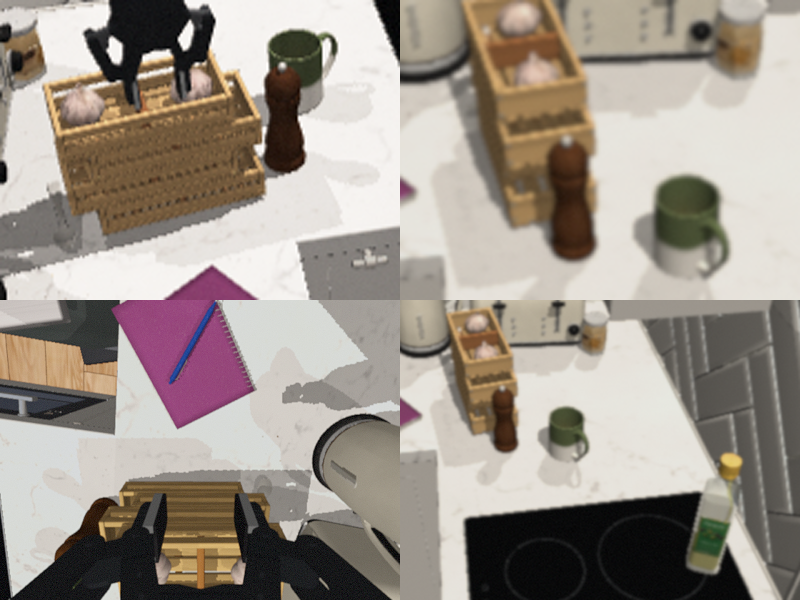

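The composite shows the stack level and staggered: the top and second trays jut to the spoon end, and the third sits back above the base. Both bulbs are in the top tray, at (82,105) and (195,85) in the first panel. The mill, mug and bottle still stand, and the hob is clear.

```bash
python3 -c "
from h import *
print(robot.hand_in())"
```

```text
the job is handed in; nothing more can be done
None
```

The three hob trays are stacked on the bottom tray, staggered out, back, out towards the spoon end. The garlic tray is on top with both bulbs in it. The mill, mug and oil bottle are where they were (I did not check the teaspoon afterwards), and the job was handed in at about 30.5 s.

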